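# Release the anvil holder for a die change

### The arm

A 7-joint arm with a two-finger parallel gripper is mounted at the origin on the work surface. World frame = base frame: x ahead of the robot, y to its left, z up, the work surface at z = 0. Lengths are in m, angles in rad, forces in N, time in s.
With the tool pointing down it reaches from about 0.4 to 0.875 m from the base axis. Payload 6.5 kg.
Tool frame: the origin (TCP) lies at the very end of the fingers, on their centre line; the grasp point (between the pads) lies 19 mm behind it; x points along the fingers, z is the direction in which the jaws open and shut, and the axes are right-handed (so a half turn about x gives the same grasp; the last joint's range is limited). The gripper opens to 88 mm and grips with 3 to 60 N. Pads are 18 mm wide; open, the fingers measure 123 mm over their backs; the gripper's body (75 mm by 187 mm) begins 45 mm behind the grasp point.
Start: joints at [-1.223, 0.536, -0.004, 1.538, 0.003, 1.067, -0.071], TCP at [0.261, 0.595, 0.239] pointing down, gripper open.
Joint ranges: [-2.7, 2.7], [-0.37, 2.16], [-1.27, 1.26], [0.24, 2.4], [-1.31, 4.45], [0.19, 1.91], [-2.76, 2.76]. Speed limits (rad/s): [2.39, 2.39, 3.14, 3.14, 3.14, 3.14, 3.14].

### API

Orientations are given as a 3x3 rotation matrix whose columns are the frame's x, y, z axes.
In Python, from station import * gives the robot as it stands.
- The arm moves only by the tool servo_tool, never from a script. Its argument "moves" is one flat list of numbers, 7 for each row, row after row: the shift along the tool's x, y, z in cm, then the turn, a rotation vector about the tool's x, y, z in rad, then the finger opening in cm, from 0 to 8.81. A call has 1 to 8 rows; each row shifts and turns the commanded pose from where the row before left it, along the tool's axes as they then stand; what a row does not reach is not made up. A row lasts 1/12 s, in which the tool goes at most 41.7 mm and 7.16 degrees, less where a joint would pass 70% of its speed; a pose out of reach is approached as far as the arm can. A call with a gripper value outside its range is refused whole. The fingers move at their own pace and stop on an object; "force" is the grip in N (left out, the last holds). Time passes only in rows, so rows that do not move let the fingers close. It gives the time, the measured TCP pose, the force and the opening at its end, in the units of the state.
- state(): the state, without advancing time (a new reading comes with each control period).
- get_image(name): name is "scene" or "top" or "wrist"; returns the picture (400x640x3 uint8, red, green, blue); there is no depth.
- calibration(name): a dict with "vfov" (degrees; the focal length in pixels is half the picture's height over the tangent of half this angle, whatever the lens; pixels are square), "cx", "cy" (the principal point, pixels), "eye" and "rotation" of the camera in the world. Camera axes: x right, y down, z forward; pixel columns grow to the right and rows downward; lengths in m; the calibration is good to about 2 mm. A picture is of the moment at which its call begins: read the wrist's pose just before it. calibration takes no time and is no camera call; for the wrist camera it gives the pose at the moment of the call.
- hand_in(): hands the job in, once; it reports no verdict.
Trained networks look in the newest picture that a camera, given by its name, has taken for a name from the list of things; names that differ only in an ending like _2 or _b are one class to them, and where a whole thing is asked for, a point or a joint stands for the part that bears it (a point fixed in the world has none). Each returns a list of dicts, best first, with "score" (0 to 1); they miss things now and then, are a little off and sometimes report something else, mostly with a low value. They report only what shows in the picture. A call takes as long as a camera call. They do not tell look-alikes from the thing itself.
- regions_of(camera, name): "region" (400x640 bool, what is visible of it).
- place_of(camera, name): "point" ([x, y, z] in m, in the coordinates of the camera as it stood for that picture, good to about 4 mm: a listed point, or the origin of a listed thing).
The state is a dict: "time_s": time; "joints": joint angles; "joint_vel": joint speeds; "joint_torque": joint torques, N m; "ee_pos": TCP position; "orientation": TCP orientation; "contact_force": force on the tool from outside, world axes, zero at the start; "ft_torque": the same for the moment, N m; "finger_gap": finger opening in m.
Only numpy, scipy, OpenCV 4.12 (cv2) and the standard library are available. Lean on these libraries where they do the work, as an engineer would, in place of code of your own. Each camera call takes 0.05 s, during which the arm holds its last target. There are 200 camera calls.

### The job

The wide, mushroom-headed setting anvil on the shoemaker's bench is to be changed. Release its holder: pull the spring collar straight up, turn it anticlockwise (seen from above) to its stop, or nearly, and let go so that it stays up, resting on the rim of the post. Leave the other holder, the one with the slim pin anvil, locked as it is.

Things in the scene. Friction and masses are not known exactly. Their poses are not given: they have to be found in the camera images.
- wide_collar (a point): Centre of the collar under the wide anvil: a steel block 52 mm long (x), 44 across its grooved flats (facing +y, -y), 24 high (z up); 62 mm above the bench while locked; moves with the collar. Below: fixed round post 40 mm wide, 50 high, on a foot 100 x 80 x 12. Above: fixed mushroom head 36 mm wide, top 33.5 above this point while locked. Grip the flats from above, a finger each side of the head.
- wide_lift (a joint): Height of that collar above its locked place, in m: 0 = down, locked; 0.014 = up to its stop. Keys under it sit in notches of the post's rim and stop it turning until it is 0.008 up; turned and let go, it rests on the rim at 0.008. The spring pulls down with 5 N (bottom) to 7 N (top), besides its weight of about 0.15 kg.
- wide_turn (a joint): Turn of that collar about its upright axis, in rad, growing anticlockwise seen from above: 0 = locked place (about 0.1 play), 1.309 (75 degrees) = stop. Turns easily once lifted; 1.05 (60 degrees) or more is a proper release.
- slim_collar (a point): Centre of the collar of the other holder, the same in size and working, but with a slim pin anvil, 8 mm thick and as tall as the mushroom head, standing up from it. It must stay down and locked.
Things that resemble listed ones, but are neither listed nor needed, are in the scene too. Leave any green look-alike of the part that bears wide_collar alone.

How it is judged:
At the end, for the whole second after the job is handed in: The collar under the wide anvil rests, let go, more than 5 mm above its locked place and turned more than 0.7 rad (40 degrees) anticlockwise; the other collar is within 6 mm of where it was (value of joint wide_lift above 0.005 m and value of joint wide_turn above 0.7 rad and distance of slim_collar from where it was at the start of the episode below 0.006 m); the robot touches nothing.
It fails at once if the collar of the holder with the slim pin anvil is pulled up (moved over 6 mm) (distance of slim_collar from where it was at the start of the episode above 0.006 m).
It also fails if it takes over 32 s, if anything falls off the work surface, if the arm or the gripper's body presses on something with over 40 N, if the wrist force passes 120 N, or if a joint passes its speed limit or range.

## Working session

There is one attempt and no reset: what is moved stays moved. The work goes in short steps, Python scripts to look and compute and a tool call to move; the robot and the scene stay as the last step left them, time stands still between calls to the robot, and variables do not carry over. Pictures are saved under pics/ and viewed, on a budget of 10 in all, crops included, one or two more only if the job needs it, and the job is handed in when it is done.

Besides the shell and the picture viewer there is one more tool, called after "Call:" as name(argument=value, ...) on one line, values as JSON. servo_tool: Moves the arm, as the interface text tells. Its arguments: {"type":"object","properties":{"moves":{"type":"array"},"force":{"type":"number"}},"required":["moves"]}

```bash
mkdir -p pics; cat > h.py <<'E'
from station import *
import numpy as np, cv2
def places(cam,name,cal):
    for d in place_of(cam,name):
        p=np.array(d["point"]); w=np.array(cal["eye"])+np.array(cal["rotation"])@p
        f=200/np.tan(np.radians(cal["vfov"]/2)); print(cam,name,round(d["score"],2),w.round(4),"px",(p[:2]/p[2]*f+[cal["cx"],cal["cy"]]).round(0))
def save(im,fn): cv2.imwrite(fn,im[:,:,::-1])
E
python3 - <<'E'
from h import *
a=[]
for c in ["scene","top"]:
    cal=calibration(c); im=get_image(c); a.append(im)
    for n in ["wide_collar","slim_collar"]: places(c,n,cal)
    print(c,np.array(cal["eye"]).round(3),cal["vfov"])
    save(im,f"pics/{c}.png")
s=state(); print(s["time_s"],s["ee_pos"],np.array(s["orientation"]).round(3))
E
```

```text
scene wide_collar 0.93 [0.6065 0.1582 0.0625] px [334. 269.]
scene wide_collar 0.79 [0.3219 0.3328 0.0641] px [494. 241.]
scene wide_collar 0.68 [0.4437 0.2226 0.0633] px [414. 244.]
scene slim_collar 0.91 [ 0.5807 -0.2373  0.0629] px [226. 178.]
scene [1.023 0.562 0.685] 48.567547128196246
top wide_collar 0.75 [0.4472 0.22   0.0641] px [231. 202.]
top wide_collar 0.56 [0.6063 0.1584 0.0631] px [260. 138.]
top wide_collar 0.5 [0.3251 0.3357 0.0633] px [180. 251.]
top slim_collar 0.95 [ 0.5813 -0.2389  0.0663] px [422. 153.]
top [ 0.348 -0.002  0.996] 54.379540742226574
0.3 [0.26127531 0.59493038 0.23839152] [[-0.    -0.916  0.402]
 [-0.001  0.402  0.916]
 [-1.    -0.    -0.001]]
```

View pics/scene.png

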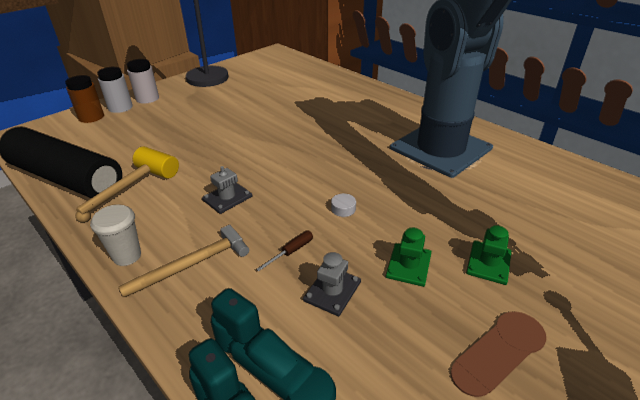

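View pics/top.png

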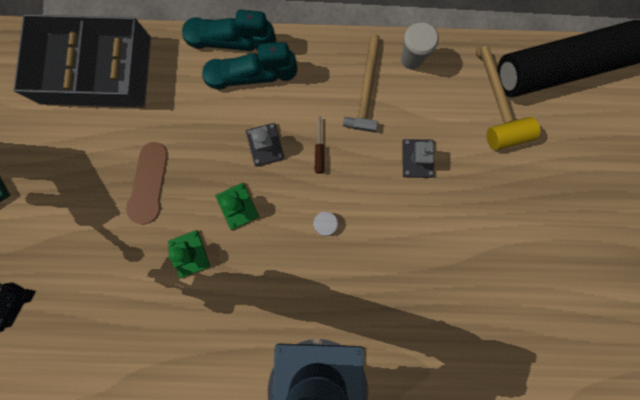

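The scene shows a grey holder at (334,269) with a mushroom head, a grey holder at (226,178) with a slim pin, and two green look-alikes at (410,255) and (490,252). The grey one at (334,269), or (262,140) in the top view, fits "wide". I'll confirm it in one crop and get its yaw from that.

```bash
python3 - <<'E'
from h import *
a=cv2.imread("pics/scene.png"); b=cv2.imread("pics/top.png")
A=cv2.resize(a[235:325,290:380],(400,400),interpolation=cv2.INTER_CUBIC)
B=cv2.resize(b[115:175,235:295],(400,400),interpolation=cv2.INTER_CUBIC)
cv2.imwrite("pics/crop.png",np.hstack([A,B]))
E
```

```text
(no output)
```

View pics/crop.png

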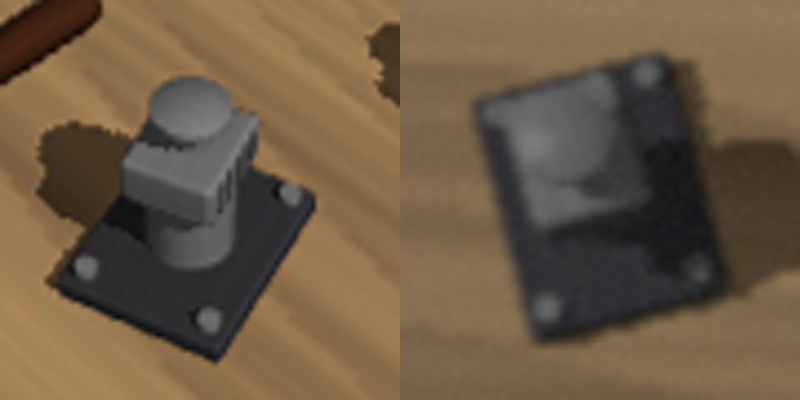

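Confirmed: the mushroom head and grooved flats are on the grey holder at (334,269). It stands at about (0.606, 0.158), with yaw about +15.5° from the foot edges. I'll travel over it first, then turn the tool.

Call:
servo_tool(moves=[0, -3.07, -1.63, 0, 0, 0, 8.8, 0, -3.07, -1.63, 0, 0, 0, 8.8, 0, -3.07, -1.63, 0, 0, 0, 8.8, 0, -3.07, -1.63, 0, 0, 0, 8.8, 0, -3.07, -1.63, 0, 0, 0, 8.8, 0, -3.07, -1.63, 0, 0, 0, 8.8, 0, -3.07, -1.63, 0, 0, 0, 8.8, 0, -3.07, -1.63, 0, 0, 0, 8.8])

```text
time_s: 0.97
ee_pos: [0.4346, 0.3756, 0.2389]
orientation: [[0.0, -0.916, 0.402], [0.0, 0.402, 0.916], [-1.0, -0.0, 0.0]]
contact_force: [-0.7, 0.4, -0.2]
finger_gap: 0.088
```

Call:
servo_tool(moves=[0, -3.07, -1.63, 0, 0, 0, 8.8, 0, -3.07, -1.63, 0, 0, 0, 8.8, 0, -3.07, -1.63, 0, 0, 0, 8.8, 0, -3.07, -1.63, 0, 0, 0, 8.8, 0, -3.07, -1.63, 0, 0, 0, 8.8, 0, -3.07, -1.63, 0, 0, 0, 8.8, 0, -3.07, -1.63, 0, 0, 0, 8.8, 0, -3.07, -1.63, 0, 0, 0, 8.8])

```text
time_s: 1.63
ee_pos: [0.6071, 0.1574, 0.2388]
orientation: [[0.0, -0.916, 0.402], [0.0, 0.402, 0.916], [-1.0, -0.0, 0.0]]
contact_force: [1.7, -0.7, -0.1]
finger_gap: 0.0875
```

Call:
servo_tool(moves=[0, 0, 0, 0.12, 0, 0, 8.8, 0, 0, 0, 0.12, 0, 0, 8.8, 0, 0, 0, 0.12, 0, 0, 8.8, 0, 0, 0, 0.12, 0, 0, 8.8, 0, 0, 0, 0.12, 0, 0, 8.8, 0, 0, 0, 0.12, 0, 0, 8.8, 0, 0, 0, 0.12, 0, 0, 8.8, 0, 0, 0, 0.12, 0, 0, 8.8])

```text
time_s: 2.3
ee_pos: [0.6062, 0.1589, 0.2387]
orientation: [[-0.0, -0.19, 0.982], [0.0, 0.982, 0.19], [-1.0, 0.0, -0.0]]
contact_force: [-0.3, 0.3, -0.7]
finger_gap: 0.0879
```

Call:
servo_tool(moves=[0, 0, 0, 0.12, 0, 0, 8.8, 0, 0, 0, 0.12, 0, 0, 8.8, 0, 0, 0, 0.12, 0, 0, 8.8, 0, 0, 0, 0.12, 0, 0, 8.8, 0, 0, 0, 0.12, 0, 0, 8.8, 0, 0, 0, 0.12, 0, 0, 8.8, 0, 0, 0, 0.12, 0, 0, 8.8, 0, 0, 0, 0.12, 0, 0, 8.8])

```text
time_s: 2.97
ee_pos: [0.6061, 0.159, 0.2387]
orientation: [[-0.0, 0.695, 0.719], [0.0, 0.719, -0.695], [-1.0, -0.0, -0.0]]
contact_force: [-0.1, -0.2, -0.3]
finger_gap: 0.0879
```

Call:
servo_tool(moves=[0, 0, 0, 0.12, 0, 0, 8.8, 0, 0, 0, 0.12, 0, 0, 8.8, 0, 0, 0, 0.12, 0, 0, 8.8, 0, 0, 0, 0.12, 0, 0, 8.8, 0, 0, 0, 0.05, 0, 0, 8.8, 0, 0, 0, 0, 0, 0, 8.8])

```text
time_s: 3.47
ee_pos: [0.6061, 0.1591, 0.2385]
orientation: [[-0.0, 0.962, 0.273], [-0.0, 0.273, -0.962], [-1.0, -0.0, 0.0]]
contact_force: [0.5, 0.2, -0.3]
finger_gap: 0.088
```

```bash
python3 - <<'E'
from h import *
s=state(); print(s["time_s"],s["ee_pos"].round(4) if hasattr(s["ee_pos"],"round") else s["ee_pos"],np.array(s["orientation"]).round(3),np.array(s["joints"]).round(2))
cal=calibration("wrist"); im=get_image("wrist"); places("wrist","wide_collar",cal); save(im,"pics/w1.png")
E
```

```text
3.4667 [0.6061 0.1591 0.2385] [[-0.     0.962  0.273]
 [-0.     0.273 -0.962]
 [-1.    -0.     0.   ]] [-0.81  0.58  0.71  1.63 -0.42  1.08 -1.28]
wrist wide_collar 0.98 [0.4442 0.2177 0.0621] px [231. 311.]
wrist wide_collar 0.67 [0.6075 0.1559 0.0618] px [329. 182.]
```

View pics/w1.png

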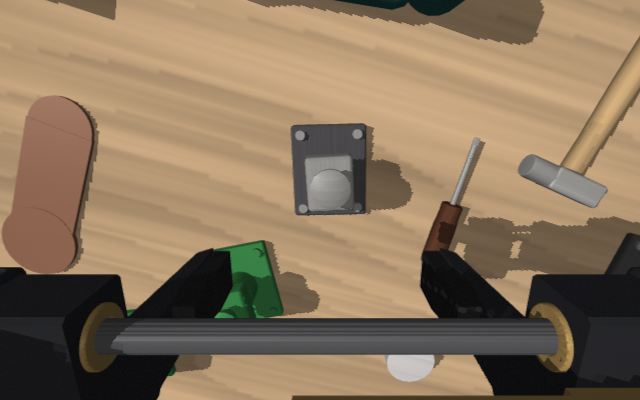

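The wrist view shows the mushroom head at (330,189) and the foot at cols 292–366, rows 124–215, nearly aligned. I'll refine yaw and centre from the foot.

```bash
python3 - <<'E'
from h import *
im=cv2.imread("pics/w1.png"); cal=calibration("wrist")
f=200/np.tan(np.radians(cal["vfov"]/2)); E=np.array(cal["eye"]); R=np.array(cal["rotation"])
def ray(u,z):
    d=R@np.array([(u[0]-cal["cx"])/f,(u[1]-cal["cy"])/f,1]); return (E+d*(z-E[2])/d[2])[:2]
hsv=cv2.cvtColor(im,cv2.COLOR_BGR2HSV)
m=np.zeros(im.shape[:2],np.uint8); m[110:230,280:380]=((hsv[...,1]<75))[110:230,280:380]
n,l,st,_=cv2.connectedComponentsWithStats(m); k=1+st[1:,4].argmax(); print(st[k])
ys,xs=np.where(l==k)
P=np.array([ray(u,0.012) for u in zip(xs,ys)],np.float32); r=cv2.minAreaRect(P*1000); print(r)
print("head",ray((330,189),0.085), "collar px", ray((329,182),0.062))
c=cv2.boxPoints(r); print(c)
E
```

```text
[ 291  123   75   92 6598]
((608.8203125, 155.55621337890625), (99.56227111816406, 79.00209045410156), 17.510772705078125)
head [0.60683816 0.15472228] collar px [0.6076966  0.15565132]
[[549.46075  178.24838 ]
 [573.23126  102.907234]
 [668.1799   132.86404 ]
 [644.40936  208.2052  ]]
```

Call:
servo_tool(moves=[1.5, 0.04, 0.37, -0.03, 0, 0, 8.8, 2.5, 0, 0, 0, 0, 0, 8.8, 2.5, 0, 0, 0, 0, 0, 8.8, 2.5, 0, 0, 0, 0, 0, 8.8, 2.5, 0, 0, 0, 0, 0, 8.8, 2.5, 0, 0, 0, 0, 0, 8.8, 2.0, 0, 0, 0, 0, 0, 8.8, 1.5, 0, 0, 0, 0, 0, 8.8])

```text
time_s: 4.23
ee_pos: [0.6068, 0.1554, 0.0618]
orientation: [[-0.002, 0.952, 0.305], [-0.0, 0.305, -0.952], [-1.0, -0.002, -0.001]]
contact_force: [-0.1, -0.6, 0.1]
finger_gap: 0.0881
```

Call:
servo_tool(moves=[1.0, 0, 0, 0, 0, 0, 8.8, 0.8, 0, 0, 0, 0, 0, 8.8, 0, 0, 0, 0, 0, 0, 8.8])

```text
time_s: 4.48
ee_pos: [0.6071, 0.1553, 0.0447]
orientation: [[-0.001, 0.953, 0.303], [-0.0, 0.303, -0.953], [-1.0, -0.001, -0.0]]
contact_force: [-0.2, -0.7, 0.2]
finger_gap: 0.088
```

Call:
servo_tool(moves=[0, 0, 0, 0, 0, 0, 4.0, 0, 0, 0, 0, 0, 0, 4.0, 0, 0, 0, 0, 0, 0, 4.0, 0, 0, 0, 0, 0, 0, 4.0, 0, 0, 0, 0, 0, 0, 4.0, 0, 0, 0, 0, 0, 0, 4.0, 0, 0, 0, 0, 0, 0, 4.0, 0, 0, 0, 0, 0, 0, 4.0], force=35)

```text
time_s: 5.15
ee_pos: [0.6076, 0.156, 0.0459]
orientation: [[-0.0, 0.953, 0.303], [0.001, 0.303, -0.953], [-1.0, 0.0, -0.001]]
contact_force: [-1.2, 1.9, 2.3]
finger_gap: 0.0438
```

Gripped, at a gap of 43.8 mm against 44 mm across the flats, with only small side forces. Next is a straight lift of 11 mm.

Call:
servo_tool(moves=[-0.2, 0, 0, 0, 0, 0, 4.0, -0.2, 0, 0, 0, 0, 0, 4.0, -0.2, 0, 0, 0, 0, 0, 4.0, -0.2, 0, 0, 0, 0, 0, 4.0, -0.2, 0, 0, 0, 0, 0, 4.0, -0.1, 0, 0, 0, 0, 0, 4.0, 0, 0, 0, 0, 0, 0, 4.0])

```text
time_s: 5.73
ee_pos: [0.6076, 0.156, 0.0568]
orientation: [[-0.0, 0.953, 0.303], [0.001, 0.303, -0.953], [-1.0, 0.0, -0.001]]
contact_force: [3.1, 4.4, -8.4]
finger_gap: 0.0437
```

Raised 10.9 mm with 8.4 N pulling down, which matches spring plus weight, so there's no slip. Now the anticlockwise turn (about −tool x).

Call:
servo_tool(moves=[0, 0, 0, -0.08, 0, 0, 4.0, 0, 0, 0, -0.08, 0, 0, 4.0, 0, 0, 0, -0.08, 0, 0, 4.0, 0, 0, 0, -0.08, 0, 0, 4.0, 0, 0, 0, -0.08, 0, 0, 4.0])

```text
time_s: 6.15
ee_pos: [0.6077, 0.1558, 0.0567]
orientation: [[0.0, 0.757, 0.653], [0.0, 0.653, -0.757], [-1.0, 0.0, -0.0]]
contact_force: [3.2, 3.7, -8.7]
finger_gap: 0.0438
```

Call:
servo_tool(moves=[0, 0, 0, -0.1, 0, 0, 4.0, 0, 0, 0, -0.1, 0, 0, 4.0, 0, 0, 0, -0.1, 0, 0, 4.0, 0, 0, 0, -0.1, 0, 0, 4.0, 0, 0, 0, -0.1, 0, 0, 4.0, 0, 0, 0, -0.1, 0, 0, 4.0, 0, 0, 0, -0.1, 0, 0, 4.0, 0, 0, 0, -0.1, 0, 0, 4.0])

```text
time_s: 6.82
ee_pos: [0.608, 0.1557, 0.0567]
orientation: [[0.001, 0.058, 0.998], [0.0, 0.998, -0.058], [-1.0, 0.0, 0.001]]
contact_force: [4.0, 4.2, -8.5]
finger_gap: 0.0437
```

Call:
servo_tool(moves=[0, 0, 0, -0.03, 0, 0, 4.0, 0, 0, 0, 0, 0, 0, 4.0])

```text
time_s: 6.98
ee_pos: [0.6081, 0.1557, 0.0568]
orientation: [[0.001, 0.031, 1.0], [0.001, 1.0, -0.031], [-1.0, 0.001, 0.001]]
contact_force: [3.9, 4.8, -7.5]
finger_gap: 0.0438
```

```bash
python3 - <<'E'
from h import *
s=state(); print(s["ft_torque"],s["contact_force"],np.array(s["joints"]).round(2)); o=np.array(s["orientation"]); print(np.arctan2(o[1,2],o[0,2])+1.265)
E
```

```text
[ 0.84208048 -0.68093697  0.02427284] [ 3.94321578  4.81395464 -7.46500339] [-0.49  0.74  0.24  1.72 -0.25  0.71 -0.15]
1.2340163374411808
```

Turned 1.23 rad without touching the stop. I'll lower it onto the rim (about 3 mm) and open.

Call:
servo_tool(moves=[0.1, 0, 0, 0, 0, 0, 4.0, 0.1, 0, 0, 0, 0, 0, 4.0, 0.1, 0, 0, 0, 0, 0, 4.0, 0, 0, 0, 0, 0, 0, 4.0])

```text
time_s: 7.32
ee_pos: [0.608, 0.1557, 0.054]
orientation: [[0.001, 0.033, 0.999], [0.0, 0.999, -0.033], [-1.0, 0.0, 0.001]]
contact_force: [1.9, 5.4, -5.6]
finger_gap: 0.0439
```

Call:
servo_tool(moves=[0, 0, 0, 0, 0, 0, 8.8, 0, 0, 0, 0, 0, 0, 8.8, 0, 0, 0, 0, 0, 0, 8.8, 0, 0, 0, 0, 0, 0, 8.8, 0, 0, 0, 0, 0, 0, 8.8, 0, 0, 0, 0, 0, 0, 8.8, 0, 0, 0, 0, 0, 0, 8.8, 0, 0, 0, 0, 0, 0, 8.8])

```text
time_s: 7.98
ee_pos: [0.6076, 0.1553, 0.0537]
orientation: [[-0.0, 0.033, 0.999], [-0.0, 0.999, -0.033], [-1.0, -0.0, -0.0]]
contact_force: [-0.0, 0.1, -0.6]
finger_gap: 0.0881
```

Call:
servo_tool(moves=[-0.5, 0, 0, 0, 0, 0, 8.8, -1.5, 0, 0, 0, 0, 0, 8.8, -2.5, 0, 0, 0, 0, 0, 8.8, -2.5, 0, 0, 0, 0, 0, 8.8, -2.5, 0, 0, 0, 0, 0, 8.8, -2.5, 0, 0, 0, 0, 0, 8.8, -2.5, 0, 0, 0, 0, 0, 8.8, 0, 0, 0, 0, 0, 0, 8.8])

```text
time_s: 8.65
ee_pos: [0.6107, 0.1559, 0.2044]
orientation: [[0.008, 0.033, 0.999], [0.003, 0.999, -0.033], [-1.0, 0.003, 0.008]]
contact_force: [1.4, -0.6, 0.3]
finger_gap: 0.088
```

```bash
python3 - <<'E'
from h import *
for c in ["scene","wrist"]:
    cal=calibration(c); im=get_image(c); places(c,"wide_collar",cal)
    if c=="scene": places(c,"slim_collar",cal); A=cv2.resize(im[235:325,290:380],(400,400),interpolation=cv2.INTER_CUBIC)
    else: B=cv2.resize(im[100:260,250:410],(400,400),interpolation=cv2.INTER_CUBIC)
save(np.hstack([A,B]),"pics/end.png")
E
```

```text
scene wide_collar 0.8 [0.321  0.3312 0.065 ] px [494. 240.]
scene wide_collar 0.67 [0.6066 0.1573 0.0698] px [334. 266.]
scene slim_collar 0.66 [ 0.5823 -0.2425  0.0656] px [224. 177.]
wrist wide_collar 0.84 [0.4473 0.2172 0.0616] px [122. 124.]
```

View pics/end.png

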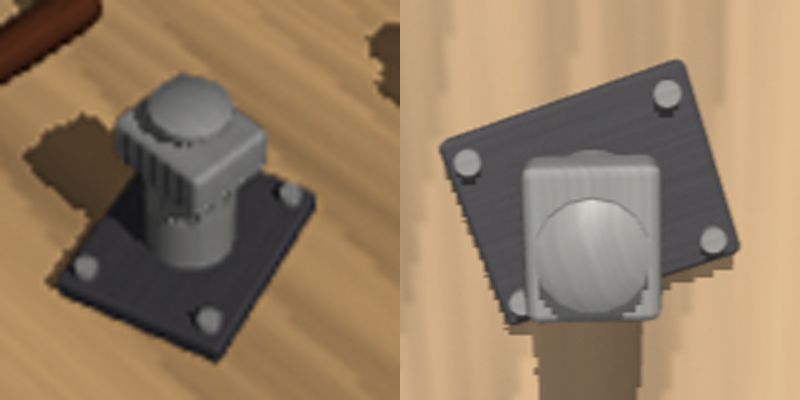

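The collar now stands raised (left crop, about (190,150)) with its keys on the rim. It is turned well past 60° against the foot (right crop). The network puts it at z 0.070, against 0.062 locked, so about 8 mm up. The gripper is clear.

```bash
python3 -c "
from station import *
print(hand_in())"
```

```text
the job is handed in; nothing more can be done
None
```

I released the wide anvil's holder and handed the job in at about 8.8 s of the 32 s allowed. I gripped the collar by its flats, lifted it 10.9 mm, turned it about 1.23 rad (71°) anticlockwise, lowered it onto the rim, let go and retreated about 15 cm straight up.

**Last checks:**
- **Wide collar:** it sits at z ≈ 0.070 m, against 0.0625 m before, so about 7–8 mm up. The picture shows it turned and resting on the rim.
- **Slim collar:** the robot never went near it. Its network estimate moved about 6 mm, mostly in y, with a lower score (0.66, down from 0.91). I take that as detector noise, but I didn't view that holder again to confirm.
- **One miss:** in the last wrist picture the network found only a green look-alike, not the wide collar. I relied on the picture itself and the scene camera's reading instead.
- **Forces:** about 8 N on the tool while lifting, close to zero after letting go.

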